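# Clip the teleconverter in and hold the sprung turntable at the front mark

## Robot

A 6-joint arm with a two-finger parallel gripper is mounted at the origin on the work surface. World frame = base frame: x ahead of the robot, y to its left, z up, the work surface at z = 0. Lengths are in m, angles in degrees, forces in N, time in s.
With the tool pointing down it reaches from about 0.35 to 1 m from the base axis. Payload 7.1 kg.
Tool frame: the origin (TCP) lies where the fingers leave the gripper's body, on its centre line; the fingertips stand 73 mm ahead of it and the grasp point (between the pads) lies 54 mm ahead of it; z points along the fingers, y is the direction in which the jaws open and shut (so a half turn about z gives the same grasp; the last joint's range is limited). The gripper opens to 85 mm and grips with 20 to 120 N. Pads are 22 mm wide; open, the fingers measure 114 mm over their backs; the gripper's body (76 mm by 85 mm) begins 54 mm behind the grasp point. The pads swing forward as they close: fully open they stand 13 mm farther back than shut.
Start: joints at [66.177, 24.242, 93.386, -0, 62.372, -1.089], TCP at [0.242, 0.576, 0.304] pointing down, gripper open.
Joint ranges: [-172.04, 172.04], [-51.8, 120.97], [4.93, 147.93], [-75.15, 255.16], [6.16, 154.13], [-145.62, 145.62]. Speed limits (degrees/s): [136.94, 136.94, 172.46, 180, 180, 180].

## Interface

Orientations are given as [roll, pitch, yaw] about the fixed x, y, z axes, in that order (R = Rz(yaw) Ry(pitch) Rx(roll)).
In Python, from station import r, vision gives the robot as it stands.
- The arm moves only by the tool carry_out, never from a script. Its argument "steps" is a list of rows, each a list of 2 entries, a list of its own where there are three numbers: the shift along the world's x, y, z in cm, then the turn, a rotation vector about the world's x, y, z in rad. In form: [[[x, y, z], [wx, wy, wz]], ...]. A call has 1 to 12 rows; each row is the pose to reach, as a shift and turn from the pose commanded when the call began; what a row does not reach only later rows make up. A row lasts 1/8 s, in which the tool goes at most 62.5 mm and 10.7 degrees, less where a joint would pass 70% of its speed; a pose out of reach is approached as far as the arm can. A call with a gripper value outside its range is refused whole. "grip" is the gripper command: -1 is shut, 1 is fully open, values between are in proportion, set as the call begins (left out, the last holds). The fingers move at their own pace and stop on an object; "force" is the grip in N (left out, the last holds). Time passes only in rows, so rows that repeat a pose let the fingers close. It gives the time, the measured TCP pose, the force and the opening at its end, in the units of the state.
- r.get_state(): the state, without advancing time (a new reading comes with each control period).
- vision.snapshot(name): name is "scene" or "side" or "wrist"; returns the picture (480x640x3 uint8, red, green, blue); there is no depth.
- vision.calibration(name): a dict with "fovy" (degrees; the focal length in pixels is half the picture's height over the tangent of half this angle, whatever the lens; pixels are square), "cx", "cy" (the principal point, pixels), "R" (3x3) and "t" (3): a world point X has camera coordinates R X + t; the wrist camera has in their place "mount" (4x4, takes a point from camera to tool coordinates, whose origin is the TCP and whose axes are the flange's). Camera axes: x right, y down, z forward; pixel columns grow to the right and rows downward; lengths in m; the calibration is good to about 2 mm. A picture is of the moment at which its call begins: read the wrist's pose just before it. calibration takes no time and is no camera call.
- r.job_done(): hands the job in, once; it reports no verdict.
The state is a dict: "time": time; "joints": joint angles; "joint_vel": joint speeds; "effort": joint torques, N m; "eef_pos": TCP position; "tool_rot": TCP orientation; "contact_force": force on the tool from outside, world axes, zero at the start; "torque": the same for the moment, N m; "grip_width": finger opening in m.
Only numpy, scipy, OpenCV 4.12 (cv2) and the standard library are available. Lean on these libraries where they do the work, as an engineer would, in place of code of your own. Each camera call takes 0.05 s, during which the arm holds its last target.

## Task

The silver teleconverter has just been stood in the lens holder on the sprung gear turntable: press the holder's spring clip fully down over it, then turn the turntable by its upright metal post until the holder's orange rim mark lines up with the orange pointer on the plinth. The turntable swings back if let go, so finish with the gripper still holding the post, the turntable lined up and still. The teleconverter must stay standing in its holder and the other gear on the shelf must stay where it is.

Things in the scene. Friction and masses are not known exactly. Their poses are not given: they have to be found in the camera images.
- plinth: Fixed round grey plinth under the turntable, 290 mm across and 10 mm high. Origin: centre of its underside, on the turntable's axis; its -x axis points along the orange pointer (the front, roughly towards the robot).
- pointer (a point): Top of the orange pointer, a flat tab 16 mm wide on the front of the plinth, reaching from 131 to 169 mm from the axis; this point is on its middle line, 150 mm from the axis.
- turntable: Round wooden turntable, 260 mm across, 14 mm thick, vertical axis. Origin: on the axis at its underside, 12 mm above the shelf. Its -x axis points through the lens holder to the orange rim mark. Starts 0.8 to 1.7 rad counter-clockwise (from above) of the pointer: turn it clockwise by that. A return spring (0.13 N m/rad, 1 to 2.5 N at the post) takes it back when let go.
- front_mark (a point): The orange mark on the turntable's top at the rim outside the lens holder, a patch 10 mm wide and 11 mm long that also runs down the rim and up the holder's cup; this point is on its middle line, 125 mm from the axis.
- grab_post: Upright round aluminium post fixed on the turntable, 16 mm in diameter, 60 mm tall, 100 mm from the axis, opposite the lens holder. Origin: its foot, on the turntable's top face. Two jars on the turntable (52 mm across, 48 mm tall, 86 mm from the axis) stand 95 degrees round from it on either side; at least 80 mm is free round the post.
- post_top (a point): Centre of the top end of the post, 60 mm above the turntable's top face.
- teleconverter: Loose silver cylinder with a black ring, 65 mm in diameter, 36 mm tall, 0.15 to 0.3 kg, standing upright in the holder's black cup (cup rim 16 mm above the turntable's top face). Origin: centre of its underside.
- seat (a point): Centre of the cup's inner floor, 80 mm from the axis, 4 mm above the turntable's top face, where the teleconverter stands.
- clip (a joint): Angle of the clip arm: 0 = fully down, level over the teleconverter (2 mm clear of it, against its stop); it starts open at 0.6 to 1.1 rad, the free end raised. Stiff friction hinge (0.05 N m): it stays where it is left.
- clip_hinge (a point): Middle of the clip's hinge axis, 34 mm from the turntable's axis, 45 mm above its top face. The arm is a steel bar 14 mm wide, 6 mm thick (3 mm either side of the hinge axis), reaching 56 mm outwards from here over the teleconverter, along the turntable's -x. Open, its free end is up; it closes by pushing that end outwards and down.
- clip_end (a point): Upper face of the clip arm on its middle line, 54 mm from the hinge, 2 mm short of the free end, which has an orange patch.
- uv_filter: Bystander: glass UV filter in a black ring, 77 mm across, 7 mm thick, lying flat. Leave alone. Origin: centre of its underside.
- blower: Bystander: teal blower, bulb 62 mm across with a nozzle up, 128 mm tall. Leave alone. Origin: centre of its underside.
- hotshoe_level: Bystander: small black spirit level, 22 x 22 x 19 mm. Leave alone. Origin: centre of its underside.
- lens_cap: Bystander: black lens cap, 72 mm across, 8 mm thick. Leave alone. Origin: centre of its underside.
- card_case: Bystander: dark red memory-card case, 75 x 105 x 20 mm. Leave alone. Origin: centre of its underside.
- lens: Bystander: black lens standing upright, 72 mm across, 75 mm tall. Leave alone. Origin: centre of its underside.
There are look-alikes about, which are no part of the job. What is meant by the teleconverter is not brown or purple, and is the smaller of those in its own colour.

How it is judged (in metres and radians):
On the way, in this order (a step that is already met when the one before it is completed fails the run):
1. the clip is pressed down over the teleconverter (value of joint clip below 0.1 rad), for 0.3 s.
2. the turntable is lined up with the pointer, held by its post (y of front_mark in the frame of plinth between -0.01 and 0.01 m and x of front_mark in the frame of plinth below 0 m and contact force between the fingers and grab_post above 0.5 N), for 0.3 s.
At the end, for the whole second after the job is handed in: The clip is down (under 0.1 rad), the orange rim mark is within 10 mm sideways of the pointer's middle line, the fingers are still holding the post (at least 0.5 N) with the turntable still (under 0.08 rad/s), and the teleconverter stands upright in its cup (within 8 mm, 0.15 rad) (all of step 2 and value of joint clip below 0.1 rad and angular speed of turntable below 0.08 rad/s and angle between teleconverter's own z axis and vertical below 0.15 rad and distance between teleconverter and seat below 0.008 m); the arm keeps its last pose, push and grip.
It fails at once if the teleconverter comes out of its holder (distance between teleconverter and seat above 0.02 m or angle between teleconverter's own z axis and vertical above 0.4 rad).
It fails at once if other gear on the shelf is disturbed (over 25 mm) (distance of any of uv_filter, blower, hotshoe_level, lens_cap, card_case, lens from where it was at the start of the episode above 0.025 m).
It also fails if it takes over 48 s, if anything falls off the work surface, if the arm or the gripper's body presses on something with over 40 N, if the wrist force passes 120 N, or if a joint passes its speed limit or range.

## Working session

There is one attempt and no reset: what is moved stays moved. The work goes in short steps, Python scripts to look and compute and a tool call to move; the robot and the scene stay as the last step left them, time stands still between calls to the robot, and variables do not carry over. Pictures are saved under pics/ and viewed, and the job is handed in when it is done.

Besides the shell and the picture viewer there is one more tool, called after "Call:" as name(argument=value, ...) on one line, values as JSON. carry_out: Moves the arm, as the interface text tells. Its arguments: {"type":"object","properties":{"steps":{"type":"array","items":{"type":"array"}},"grip":{"type":"number"},"force":{"type":"number"}},"required":["steps"]}

```bash
ls; mkdir -p pics; python3 - <<'E'
from station import r, vision
import cv2
print(r.get_state())
for n in ("scene","side","wrist"):
    im=vision.snapshot(n); cv2.imwrite(f"pics/{n}0.png",im[:,:,::-1]); print(n,vision.calibration(n))
E
```

```text
pics
{'time': 0.0, 'joints': array([ 6.61756988e+01,  2.42850445e+01,  9.34328182e+01,  8.24307243e-04,
        6.23721060e+01, -1.08807949e+00]), 'joint_vel': array([-0.01051532,  0.02119551,  0.01450243,  0.09890293, -0.07682424,
       -0.09720194]), 'effort': array([-1.57677874e-03, -5.57385242e+01, -2.81743598e+01, -6.09201197e-05,
        7.19790478e-03,  1.11647097e-05]), 'eef_pos': array([0.24134411, 0.57603989, 0.30312942]), 'tool_rot': array([-1.79910061e+02, -2.43803827e-03,  1.57263394e+02]), 'contact_force': array([ 0.75034157,  0.34963515, -0.37615268]), 'torque': array([0.0331454 , 0.00758914, 0.05315126]), 'grip_width': 0.08555839652716928}
scene {'fovy': 54.70980101529063, 'cx': 311.57684195396314, 'cy': 245.56602373992536, 'R': array([[-0.85112597,  0.52486131,  0.01025633],
       [ 0.35409695,  0.5884153 , -0.72689943],
       [-0.38755637, -0.61505125, -0.68666733]]), 't': array([ 0.50680631, -0.1290966 ,  1.28226561])}
side {'fovy': 54.83005043490107, 'cx': 321.8376787358435, 'cy': 244.4085463764851, 'R': array([[ 0.87534135, -0.48297981, -0.02253931],
       [-0.32307276, -0.54957485, -0.77044888],
       [ 0.35972421,  0.6816876 , -0.63710322]]), 't': array([-0.51186632,  0.26322819,  1.0781166 ])}
wrist {'fovy': 63.85090332577093, 'cx': 327.63961110485025, 'cy': 239.55302379586442, 'mount': array([[ 6.96426201e-04, -9.60590181e-01, -2.77967659e-01,
         7.01403977e-02],
       [ 9.99999435e-01,  4.45908213e-04,  9.64467438e-04,
         1.46308646e-03],
       [-8.02509889e-04, -2.77968174e-01,  9.60589949e-01,
        -6.97205873e-02],
       [ 0.00000000e+00,  0.00000000e+00,  0.00000000e+00,
         1.00000000e+00]])}
```

View pics/scene0.png

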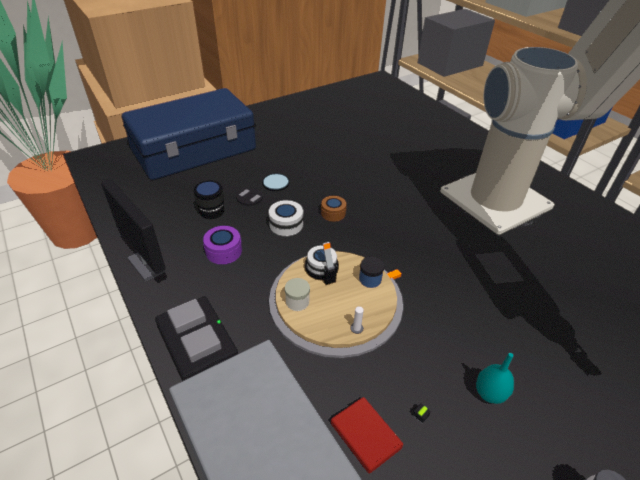

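View pics/side0.png

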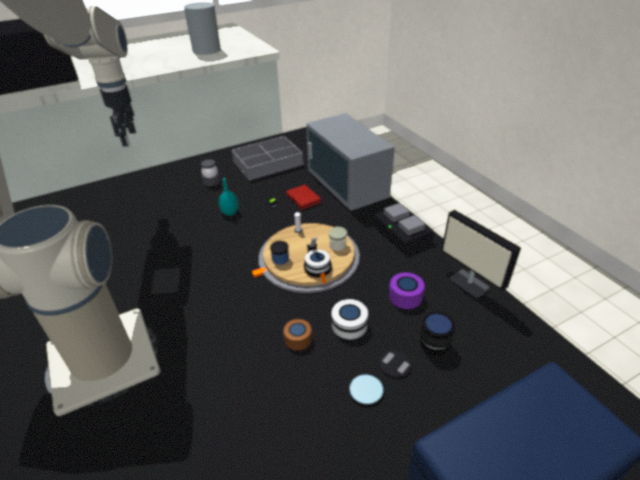

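View pics/wrist0.png

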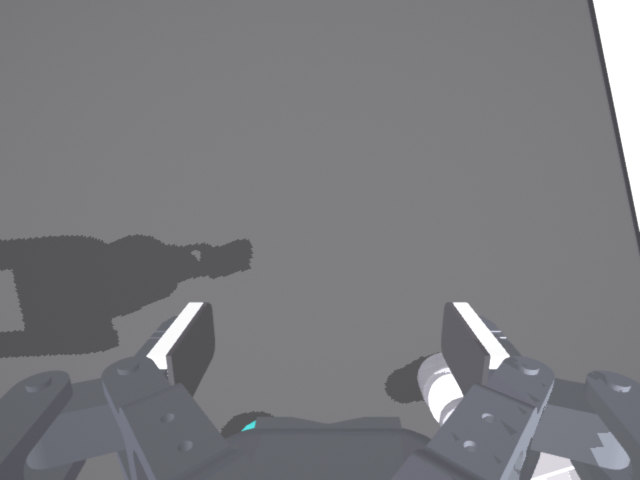

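Silver candidates in the scene view are the one in the holder at (322,262) and a larger one at (286,217). The smaller one, in the turntable's cup, fits the description. I'll enlarge it to confirm and then measure.

```bash
cat > h.py <<'E'
import numpy as np, cv2
from station import r, vision
def cal(n):
    c=vision.calibration(n); f=240/np.tan(np.radians(c['fovy']/2))
    return f,c['cx'],c['cy'],np.array(c['R']),np.array(c['t'])
def ray(n,uv):
    f,cx,cy,R,t=cal(n); uv=np.atleast_2d(uv).astype(float)
    d=np.c_[(uv[:,0]-cx)/f,(uv[:,1]-cy)/f,np.ones(len(uv))]@R
    return -R.T@t,d
def onz(n,uv,z):
    o,d=ray(n,uv); return o+d*((z-o[2])/d[:,2])[:,None]
def proj(n,X):
    f,cx,cy,R,t=cal(n); p=np.atleast_2d(X)@R.T+t
    return np.c_[cx+f*p[:,0]/p[:,2],cy+f*p[:,1]/p[:,2]]
def tri(n1,uv1,n2,uv2):
    o1,d1=ray(n1,uv1);o2,d2=ray(n2,uv2);d1=d1[0];d2=d2[0]
    A=np.c_[d1,-d2]; s=np.linalg.lstsq(A,o2-o1,rcond=None)[0]
    a=o1+s[0]*d1;b=o2+s[1]*d2
    return (a+b)/2,np.linalg.norm(a-b)
E
python3 - <<'E'
from h import *
from scipy.optimize import least_squares
for n,box in (("scene",(255,225,420,360)),("side",(240,195,375,300))):
    im=cv2.imread(f"pics/{n}0.png"); hsv=cv2.cvtColor(im,cv2.COLOR_BGR2HSV)
    x0,y0,x1,y1=box
    m=np.zeros(im.shape[:2],np.uint8); m[y0:y1,x0:x1]=1
    wood=cv2.inRange(hsv,(8,50,90),(28,190,255))*m
    org=cv2.inRange(hsv,(3,200,150),(20,255,255))*m
    k,l,s,c=cv2.connectedComponentsWithStats(org)
    for i in range(1,k):
        if s[i,4]>5: print(n,"orange",s[i],c[i])
    cs=max(cv2.findContours(wood,0,1)[0],key=cv2.contourArea)
    P=onz(n,cv2.convexHull(cs)[:,0],0.026)[:,:2]
    q=least_squares(lambda q:np.hypot(*(P-q[:2]).T)-0.13,P.mean(0),loss='soft_l1',f_scale=.002)
    print(n,"centre",q.x,np.round(q.fun*1000,1))
    crop=cv2.resize(im[y0:y1,x0:x1],None,fx=4.5,fy=4.5,interpolation=cv2.INTER_CUBIC); crop=crop[:600,:800]
    cv2.imwrite(f"pics/{n}crop.png",crop)
E
```

```text
scene orange [324 243   6   6  25] [326.72 245.6 ]
scene orange [388 269  13  10  85] [394.30588235 273.72941176]
scene centre [0.5836693  0.07797861] [ 5.4  5.1  4.8  4.9  4.3  7.7  0.7 -0.5 -0.9 -1.1 -0.5 -0.   0.6  1.
  1.6  1.9  2.9  2.7  3.4  3.   2.7  3.3  2.9  2.5  2.1  2.1  0.8 -0.4
 -0.4 -1.1 -0.8 -0.5 -0.7 -0.2  0.4  0.5  1.8  1.7  3.   4.5  4.7  3.9]
side orange [252 269  13   7  63] [257.28571429 271.65079365]
side orange [322 274   3   9  21] [322.95238095 278.28571429]
side centre [0.57660887 0.06312966] [10.7 10.8 10.7 10.5  2.9  3.2  1.2 -0.6 -0.3 -0.2  0.2  1.2  2.3  2.1
  2.8  3.7  4.7  4.6  4.3  5.5  3.4  3.3 20.6 17.7  0.1  1.3  6.1  8.
  9.6 10.7 10.9 11. ]
```

```bash
sleep 1
```

```text
(no output)
```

View pics/scenecrop.png

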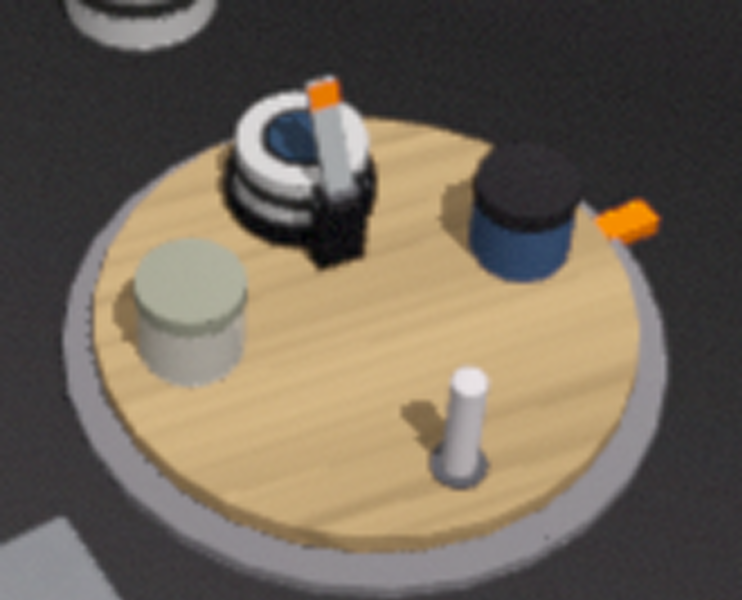

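View pics/sidecrop.png

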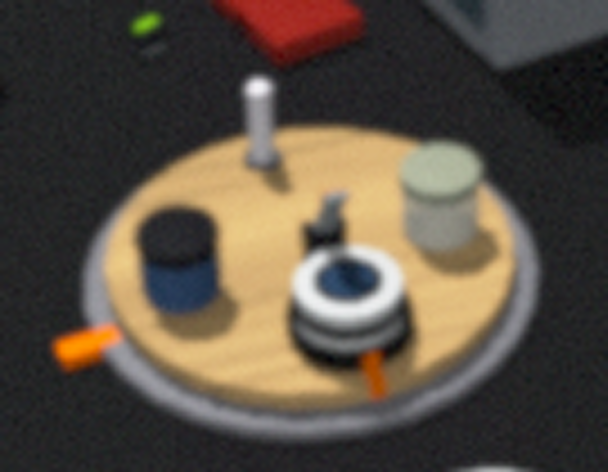

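```bash
python3 - <<'E'
from h import *
S=lambda x,y:(x/4.5+255-.4,y/4.5+225-.4); D=lambda x,y:(x/4.5+240-.4,y/4.5+195-.4)
post,e=tri("scene",S(470,381),"side",D(259,87)); print("post",post,e)
print(onz("scene",S(470,381),.086),onz("side",D(259,87),.086))
ptr,e=tri("scene",(394.3,273.7),"side",(257.3,271.65)); print("ptr",ptr,e)
print(onz("scene",(394.3,273.7),.01),onz("side",(257.3,271.65),.01))
tc,e=tri("scene",S(302,143),"side",D(349,287)); print("tc",tc,e)
print(onz("scene",S(302,143),.066),onz("side",D(349,287),.066))
ce,e=tri("scene",(326.7,245.6),"side",D(337,196)); print("clip end",ce,e)
print("mark side",onz("side",D(378,390),.026))
c=post[:2]+(tc-post)[:2]*100/180; print("centre",c, np.linalg.norm((tc-post)[:2]),np.linalg.norm(ptr[:2]-c))
u=(tc-post)[:2]; p=ptr[:2]-c; print(np.degrees(np.arctan2(u[1],u[0])),np.degrees(np.arctan2(p[1],p[0])))
u/=np.linalg.norm(u); h=c+34*u/1000; print("hinge",h, "clip r,dz",(ce[:2]-h)@u, ce[2]-.071)
for n in("scene","side"):
  print(proj(n,[*c,.026]),proj(n,[*h,.071]))
E
```

```text
post [0.59745917 0.17177568 0.0847526 ] 0.0028570613891822907
[[0.5968019  0.17312343 0.086     ]] [[0.59783618 0.16919305 0.086     ]]
ptr [0.42486355 0.08224059 0.00708075] 0.0019537437896344685
[[0.42594922 0.0845038  0.01      ]] [[0.42465265 0.07840983 0.01      ]]
tc [ 0.5670116  -0.00672944  0.06020426] 0.0022137576042808704
[[ 0.56929543 -0.0013728   0.066     ]] [[ 0.5649331  -0.01324216  0.066     ]]
clip end [0.57142767 0.01522301 0.11279067] 0.004319189651057249
mark side [[ 0.55675803 -0.06158652  0.026     ]]
centre [0.58054385 0.07260617] 0.18108322187333614 0.15597813504842473
-99.67976685815391 176.45871080132187
hinge [0.57482705 0.03909023] clip r,dz 0.02409899558504519 0.04179067252032993
[[335.39072884 292.3380699 ]] [[329.81951768 267.11771777]]
[[308.04432611 249.92513396]] [[311.17656685 244.89538955]]
```

The crop confirms it: a white/silver ring unit standing in the black cup with the raised clip, orange-tipped, at scene (326,245). The mark is about 84° counter-clockwise of the pointer and the clip is open about 1 rad. I'll shut the gripper and move above the hinge, with the jaws across the clip.

Call:
carry_out(steps=[[[3,-4.5,0],[0,0,-0.12]],[[6,-9.4,0],[0,0,-0.24]],[[9,-14,0],[0,0,-0.36]],[[12,-18.8,0],[0,0,-0.48]],[[15,-23.5,0],[0,0,-0.6]],[[18,-28.2,0],[0,0,-0.72]],[[21,-33,0],[0,0,-0.84]],[[24,-37.7,0],[0,0,-0.96]],[[27,-42.4,0],[0,0,-1.08]],[[30,-47,0],[0,0,-1.2]],[[33,-51.5,-2],[0,0,-1.32]],[[33.5,-52.6,-4],[0,0,-1.34]]], grip=-1, force=40)

```text
time: 1.65
eef_pos: [0.578, 0.0479, 0.2633]
tool_rot: [179.9, 0.0, 80.2]
contact_force: [-0.5, 0.4, -0.2]
grip_width: -0.0001
```

Call:
carry_out(steps=[[[0,0,0],[0,0,0]],[[0,0,0],[0,0,0]],[[0,0,0],[0,0,0]]])

```text
time: 2.02
eef_pos: [0.5764, 0.0517, 0.2648]
tool_rot: [179.9, -0.0, 80.6]
contact_force: [-0.0, 0.6, 0.2]
grip_width: -0.0
```

```bash
python3 - <<'E'
from h import *
print(r.get_state())
for n in ("scene","side","wrist"):
    im=vision.snapshot(n)[:,:,::-1]
    if n=="scene": im=cv2.resize(im[200:360,240:430],None,fx=3.7,fy=3.7,interpolation=2)
    if n=="side": im=cv2.resize(im[160:300,235:380],None,fx=4,fy=4,interpolation=2)
    cv2.imwrite(f"pics/{n}1.png",im)
E
```

```text
{'time': 2.025, 'joints': array([3.94363684e+00, 2.31286164e+01, 1.01136895e+02, 9.77962922e-03,
       5.56698731e+01, 1.33265235e+01]), 'joint_vel': array([-0.08303132, -0.13656936, -0.09413367, -0.05565404, -0.0700792 ,
        0.16870119]), 'effort': array([-2.75201462e-01, -5.14550579e+01, -2.54213244e+01, -7.21779783e-03,
        7.09300002e-03, -1.68806062e-03]), 'eef_pos': array([0.5763555 , 0.05169351, 0.26477972]), 'tool_rot': array([ 1.79938988e+02, -2.27584249e-02,  8.06116147e+01]), 'contact_force': array([-0.04891183,  0.62851516,  0.21402937]), 'torque': array([-0.00183268,  0.00909163,  0.02040401]), 'grip_width': -2.347553079668364e-05}
```

View pics/wrist1.png

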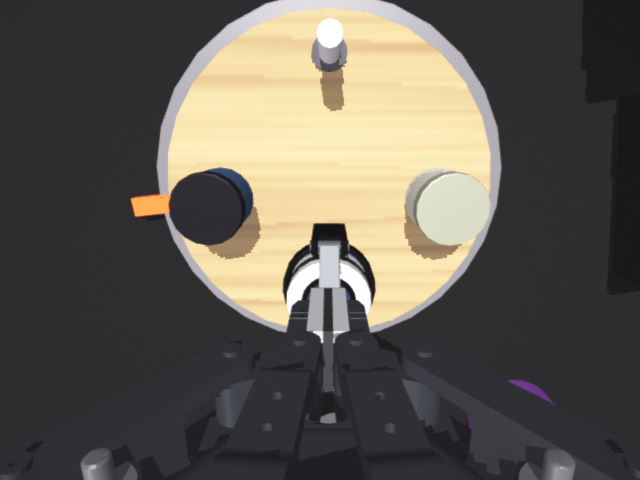

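View pics/scene1.png

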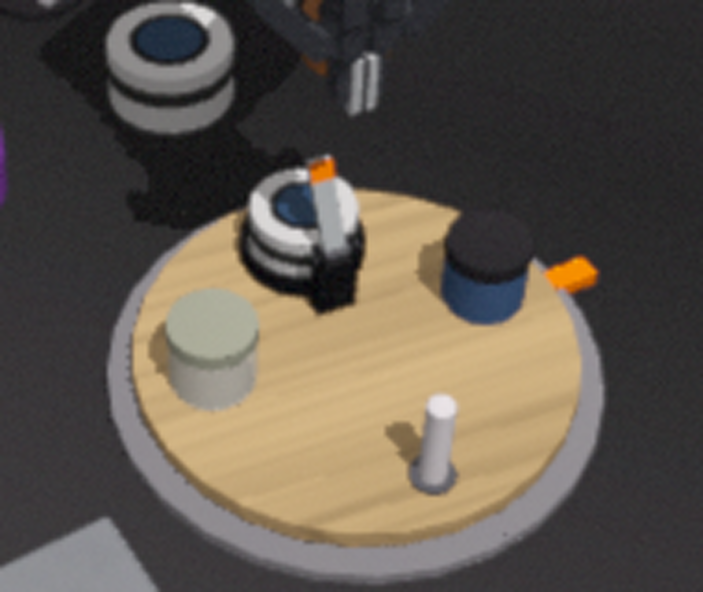

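View pics/side1.png

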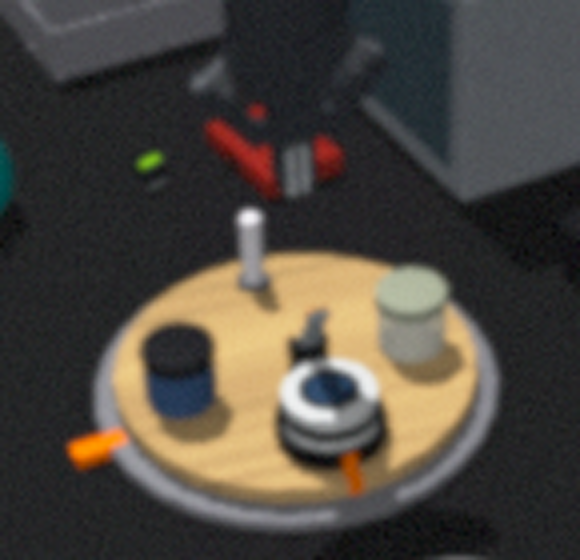

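```bash
cat >> h.py <<'E'
from scipy.spatial.transform import Rotation as Ro
def wz(uv,z,st):
    c=vision.calibration("wrist"); f=240/np.tan(np.radians(c['fovy']/2)); M=np.array(c['mount'])
    uv=np.atleast_2d(uv).astype(float)
    d=np.c_[(uv[:,0]-c['cx'])/f,(uv[:,1]-c['cy'])/f,np.ones(len(uv))]@M[:3,:3].T
    A=Ro.from_euler('xyz',st['tool_rot'],degrees=True).as_matrix()
    o=A@M[:3,3]+st['eef_pos']; d=d@A.T
    return o+d*((z-o[2])/d[:,2])[:,None]
E
python3 - <<'E'
from h import *
from scipy.optimize import least_squares
st=r.get_state()
im=cv2.imread("pics/wrist1.png"); hsv=cv2.cvtColor(im,cv2.COLOR_BGR2HSV)
wood=cv2.inRange(hsv,(8,40,120),(30,200,255))
wood[:, :120]=0;wood[:,520:]=0
cs=max(cv2.findContours(wood,0,1)[0],key=cv2.contourArea)
H=cv2.convexHull(cs)[:,0]; H=H[H[:,1]<330]
P=wz(H,.026,st)[:,:2]
q=least_squares(lambda q:np.hypot(*(P-q[:2]).T)-0.13,P.mean(0),loss='soft_l1',f_scale=.002)
print(q.x,np.round(q.fun*1000,1))
c=q.x
org=cv2.inRange(hsv,(3,180,150),(20,255,255)); k,l,s,cc=cv2.connectedComponentsWithStats(org)
for i in range(1,k):
    if s[i,4]>40: print(s[i],cc[i],wz(cc[i],.01,st))
p=wz((150,206),.01,st)[0,:2]-c; print("ptr",np.hypot(*p),np.degrees(np.arctan2(p[1],p[0])))
t=wz((330,34),.086,st)[0]; d=t[:2]-c; print("post",t,np.hypot(*d),np.degrees(np.arctan2(d[1],d[0])))
b=wz((330,62),.026,st)[0]; print("postfoot approx",b)
E
```

```text
[0.58161388 0.07595903] [-0.8 -1.  -0.3 -0.4 -0.2 -0.1 -0.6 -0.  -0.1  0.3 -0.4  0.3 -0.3  0.5
 -0.1  0.1 -0.6 -0.1 -0.7 -0.6 -0.3 -0.3 -0.7 -0.6 -1.2 -1.  -0.8 -1.3
 -1.5 -2.1 -2.  -1.7 -2.  -2.4 -2.2 -2.2 -2.5 28.9 29.5 29.5 28.7 -1.4
 -1.7 -1.7 -1.1 -1.1 -1.3 -1.7 -1.7 -1.2 -1.2 -1.5 -0.9 -0.9 -1. ]
ptr 0.15244765284605638 176.93614515870922
post [0.59917627 0.17392422 0.086     ] 0.09952695679023627 79.83645223066233
postfoot approx [0.59873542 0.16816159 0.026     ]
```

The wrist view gives a cleaner measurement: axis at (0.5816, 0.0757), post at 79.8° and pointer at 176.8°. Now I'll sweep the clip over.

Call:
carry_out(steps=[[[0,0,-2],[0,0,0]],[[0,0,-4],[0,0,0]],[[0,0,-5.5],[0,0,0]],[[0,0,-6.7],[0,0,0]],[[0,0,-7.3],[0,0,0]],[[-0.08,-0.45,-7.4],[0,0,0]],[[-0.16,-0.9,-7.5],[0,0,0]],[[-0.25,-1.4,-7.7],[0,0,0]],[[-0.34,-1.87,-8.0],[0,0,0]],[[-0.42,-2.36,-8.3],[0,0,0]],[[-0.51,-2.85,-8.7],[0,0,0]],[[-0.51,-2.85,-8.7],[0,0,0]]])

```text
time: 3.68
eef_pos: [0.5711, 0.0215, 0.1765]
tool_rot: [-180.0, 0.0, 80.5]
contact_force: [-0.4, -0.3, 0.3]
grip_width: 0.0001
```

```bash
python3 - <<'E'
from h import *
a=[]
for n in ("scene","wrist"):
    im=vision.snapshot(n)[:,:,::-1]
    if n=="scene": im=cv2.resize(im[200:360,240:430],None,fx=3,fy=3,interpolation=2)
    cv2.imwrite(f"pics/{n}2.png",im)
E
```

```text
(no output)
```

View pics/scene2.png

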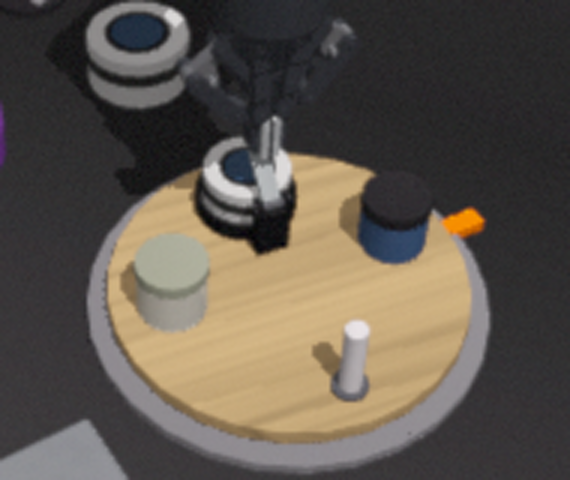

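View pics/wrist2.png

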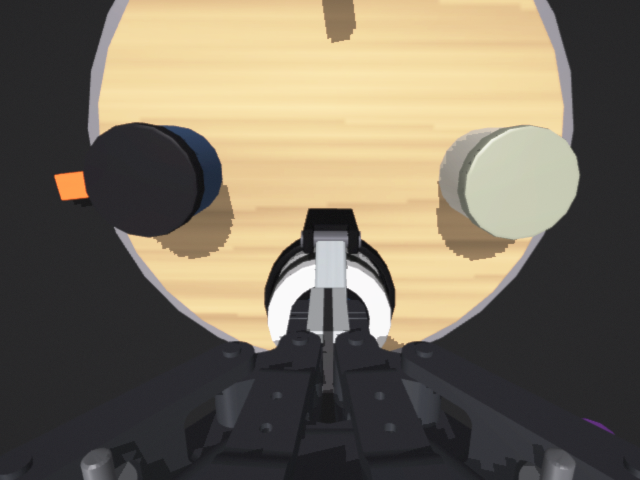

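The clip has moved ahead of the fingertips: the bar at wrist (330,265) runs under them. I'll continue down to the stop.

Call:
carry_out(steps=[[[-0.07,-0.4,-0.4],[0,0,0]],[[-0.14,-0.75,-0.9],[0,0,0]],[[-0.19,-1.05,-1.4],[0,0,0]],[[-0.22,-1.25,-1.95],[0,0,0]],[[-0.25,-1.38,-2.5],[0,0,0]],[[-0.27,-1.48,-2.8],[0,0,0]],[[-0.27,-1.48,-3.0],[0,0,0]],[[-0.27,-1.48,-3.0],[0,0,0]]])

```text
time: 4.78
eef_pos: [0.5687, 0.0072, 0.1468]
tool_rot: [-180.0, 0.0, 80.5]
contact_force: [-0.1, 0.7, -0.4]
grip_width: -0.0005
```

Call:
carry_out(steps=[[[0,0,-0.1],[0,0,0]],[[0,0,-0.2],[0,0,0]],[[0,0,-0.2],[0,0,0]]])

```text
time: 5.15
eef_pos: [0.5699, 0.007, 0.1463]
tool_rot: [179.8, -0.0, 80.5]
contact_force: [-1.7, -1.5, 10.0]
grip_width: 0.0002
```

10 N at tip height 73 mm, against an expected clip top of 74 mm, so the clip is on its stop. I'll hold, lift and look.

Call:
carry_out(steps=[[[0,0,-0.1],[0,0,0]],[[0,0,-0.1],[0,0,0]],[[0,0,-0.1],[0,0,0]],[[0,0,1],[0,0,0]],[[0,0,3],[0,0,0]],[[0,1,6],[0,0,0]],[[0.5,4,8],[0,0,0]],[[1,8,10],[0,0,0]],[[1.5,10,10.4],[0,0,0]],[[1.5,10,10.4],[0,0,0]],[[1.5,10,10.4],[0,0,0]]])

```text
time: 6.52
eef_pos: [0.583, 0.1065, 0.2479]
tool_rot: [-179.9, 0.1, 80.5]
contact_force: [0.9, -0.6, 0.7]
grip_width: -0.0004
```

```bash
python3 - <<'E'
from h import *
print(r.get_state()['eef_pos'],r.get_state()['tool_rot'])
for n in ("scene","side","wrist"):
    im=vision.snapshot(n)[:,:,::-1]
    if n=="scene": im=cv2.resize(im[200:360,240:430],None,fx=3.7,fy=3.7,interpolation=2)
    if n=="side": im=cv2.resize(im[160:300,235:380],None,fx=4,fy=4,interpolation=2)
    cv2.imwrite(f"pics/{n}3.png",im)
E
```

```text
[0.58302566 0.10647943 0.24788228] [-1.79890496e+02  5.64468903e-02  8.04928137e+01]
```

View pics/scene3.png

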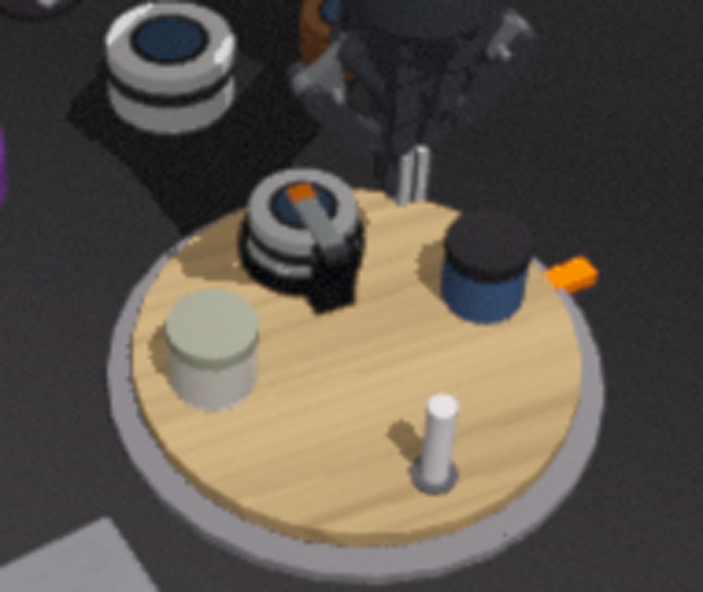

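View pics/side3.png

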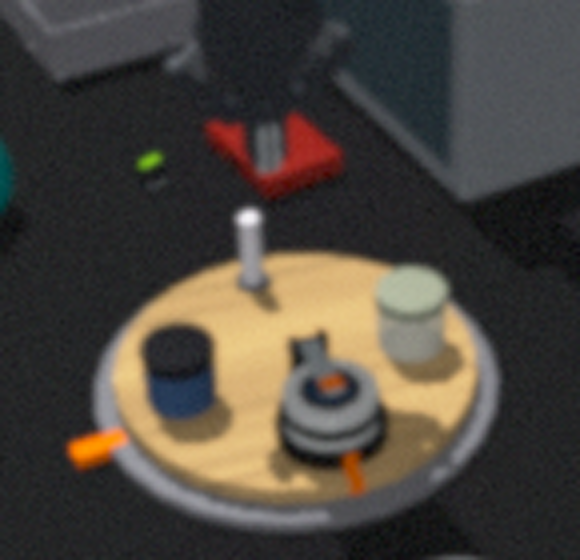

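View pics/wrist3.png

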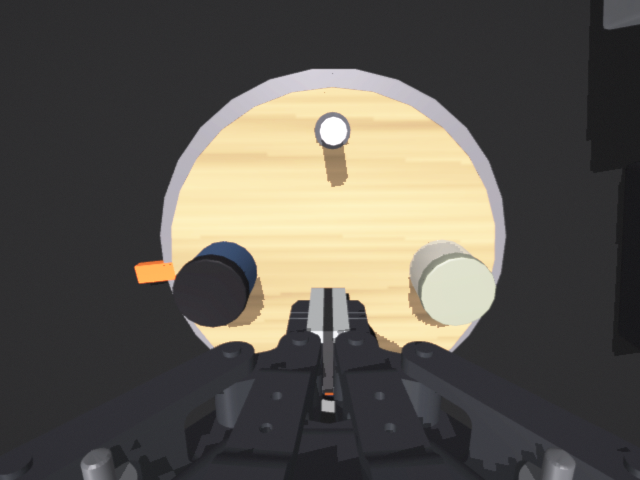

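```bash
python3 - <<'E'
from h import *
print(tri("scene",(321.0,251.0),"side",(317.6,255.4)))
u=np.array([-.177,-.984]); print("expected",np.array([.5816,.0757])+.0865*u)
st=r.get_state()
for p in [(333,130)]: print(wz(p,.086,st))
print(wz((333,130),.026,st))
p=wz((154,271.5),.01,st)[0,:2]-[.5816,.0757]; print(p,np.hypot(*p),np.degrees(np.arctan2(p[1],p[0])))
E
```

```text
(array([ 0.56684759, -0.01042594,  0.0735987 ]), np.float64(0.002117839992146304))
expected [ 0.5662895 -0.009416 ]
[[0.59867599 0.17544937 0.086     ]]
[[0.59942816 0.17511027 0.026     ]]
[-0.15114661  0.01013848] 0.15148626087728162 176.16251181825336
```

The clip end triangulates to z = 73.6 mm, level over the teleconverter. Now open, go over the post and descend.

Call:
carry_out(steps=[[[0.5,2,0],[0,0,0]],[[1,4.5,0],[0,0,0]],[[1.6,6.8,0],[0,0,0]],[[1.6,6.8,0],[0,0,0]],[[1.6,6.8,-1],[0,0,0]],[[1.6,6.8,-3],[0,0,0]],[[1.6,6.8,-5.5],[0,0,0]],[[1.6,6.8,-8],[0,0,0]],[[1.6,6.8,-10],[0,0,0]],[[1.6,6.8,-11.5],[0,0,0]],[[1.6,6.8,-12.8],[0,0,0]],[[1.6,6.8,-12.8],[0,0,0]]], grip=0.2)

```text
time: 8.18
eef_pos: [0.5993, 0.175, 0.12]
tool_rot: [-179.9, 0.0, 80.5]
contact_force: [0.1, 0.2, 0.1]
grip_width: 0.0511
```

```bash
python3 - <<'E'
from h import *
cv2.imwrite("pics/wrist4.png",vision.snapshot("wrist")[:,:,::-1])
E
```

```text
(no output)
```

View pics/wrist4.png

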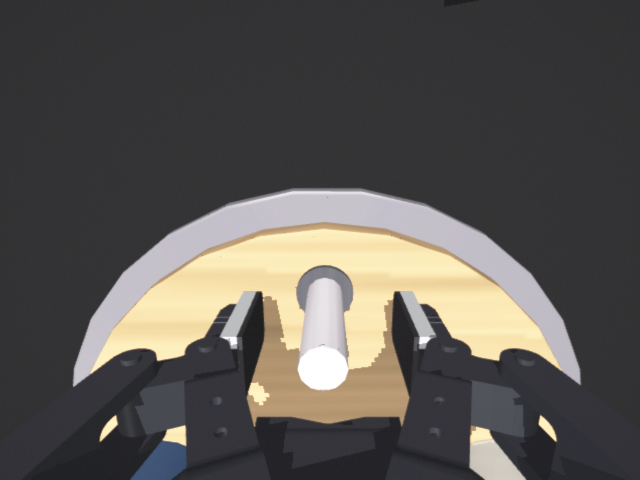

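The post at (324,335) is centred between the pads. Close on it.

Call:
carry_out(steps=[[[0,0,0],[0,0,0]],[[0,0,0],[0,0,0]],[[0,0,0],[0,0,0]],[[0,0,0],[0,0,0]],[[0,0,0],[0,0,0]],[[0,0,0],[0,0,0]]], grip=-1, force=50)

```text
time: 8.98
eef_pos: [0.6002, 0.1752, 0.1218]
tool_rot: [179.9, -0.0, 80.5]
contact_force: [-0.5, 0.5, 5.9]
grip_width: 0.0147
```

```bash
python3 -c "
import numpy as np
p=lambda a:10*np.array([np.cos(a),np.sin(a)])
a0=np.radians(79.8)
for st,n in((0,12),(.72,12)):
  print([[[*np.round(p(a0-st-.06*i)-p(a0-st),2).tolist(),0],[0,0,round(-.06*i,2)]] for i in range(1,n+1)])
"
```

```text
[[[0.59, -0.12, 0], [0, 0, -0.06]], [[1.17, -0.28, 0], [0, 0, -0.12]], [[1.73, -0.48, 0], [0, 0, -0.18]], [[2.29, -0.7, 0], [0, 0, -0.24]], [[2.83, -0.96, 0], [0, 0, -0.3]], [[3.35, -1.25, 0], [0, 0, -0.36]], [[3.86, -1.58, 0], [0, 0, -0.42]], [[4.34, -1.93, 0], [0, 0, -0.48]], [[4.81, -2.31, 0], [0, 0, -0.54]], [[5.25, -2.72, 0], [0, 0, -0.6]], [[5.66, -3.15, 0], [0, 0, -0.66]], [[6.05, -3.61, 0], [0, 0, -0.72]]]
[[[0.36, -0.48, 0], [0, 0, -0.06]], [[0.69, -0.98, 0], [0, 0, -0.12]], [[0.99, -1.5, 0], [0, 0, -0.18]], [[1.26, -2.04, 0], [0, 0, -0.24]], [[1.49, -2.59, 0], [0, 0, -0.3]], [[1.69, -3.15, 0], [0, 0, -0.36]], [[1.86, -3.73, 0], [0, 0, -0.42]], [[1.99, -4.32, 0], [0, 0, -0.48]], [[2.09, -4.91, 0], [0, 0, -0.54]], [[2.15, -5.5, 0], [0, 0, -0.6]], [[2.18, -6.1, 0], [0, 0, -0.66]], [[2.17, -6.7, 0], [0, 0, -0.72]]]
```

Call:
carry_out(steps=[[[0.59,-0.12,0],[0,0,-0.06]],[[1.17,-0.28,0],[0,0,-0.12]],[[1.73,-0.48,0],[0,0,-0.18]],[[2.29,-0.7,0],[0,0,-0.24]],[[2.83,-0.96,0],[0,0,-0.3]],[[3.35,-1.25,0],[0,0,-0.36]],[[3.86,-1.58,0],[0,0,-0.42]],[[4.34,-1.93,0],[0,0,-0.48]],[[4.81,-2.31,0],[0,0,-0.54]],[[5.25,-2.72,0],[0,0,-0.6]],[[5.66,-3.15,0],[0,0,-0.66]],[[6.05,-3.61,0],[0,0,-0.72]]])

```text
time: 10.48
eef_pos: [0.661, 0.1389, 0.1218]
tool_rot: [179.9, -0.1, 39.2]
contact_force: [0.4, -0.9, 5.6]
grip_width: 0.0147
```

```bash
python3 - <<'E'
from h import *
print(r.get_state()['eef_pos'],r.get_state()['joints'],r.get_state()['contact_force'])
im=vision.snapshot("scene")[:,:,::-1]
cv2.imwrite("pics/scene5.png",cv2.resize(im[200:360,240:430],None,fx=3.7,fy=3.7,interpolation=2))
E
```

```text
[0.66103416 0.1389114  0.12178596] [ 1.08634690e+01  4.12236651e+01  9.14670054e+01 -2.14291209e-02
  4.72040158e+01  6.17233894e+01] [ 0.44611486 -0.88141124  5.58917862]
```

View pics/scene5.png

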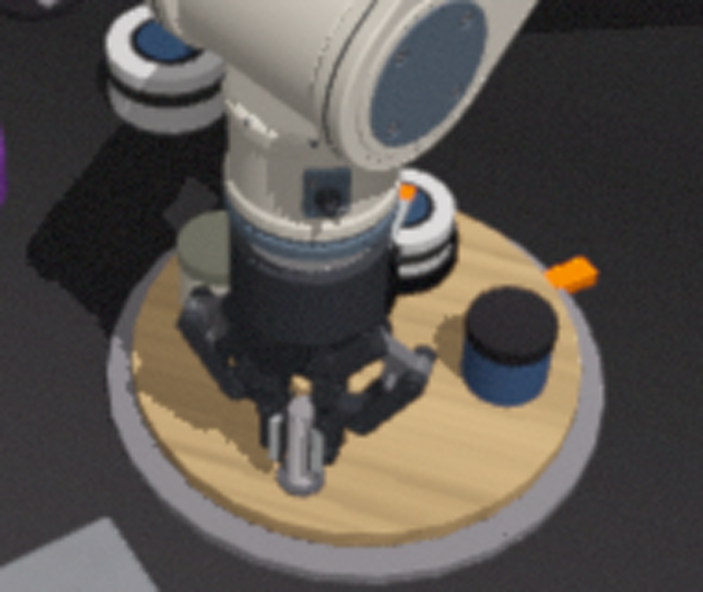

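Turning well: the post is in the fingers at (300,440) and the holder has come round to (415,225). Carry on.

Call:
carry_out(steps=[[[0.36,-0.48,0],[0,0,-0.06]],[[0.69,-0.98,0],[0,0,-0.12]],[[0.99,-1.5,0],[0,0,-0.18]],[[1.26,-2.04,0],[0,0,-0.24]],[[1.49,-2.59,0],[0,0,-0.3]],[[1.69,-3.15,0],[0,0,-0.36]],[[1.86,-3.73,0],[0,0,-0.42]],[[1.99,-4.32,0],[0,0,-0.48]],[[2.09,-4.91,0],[0,0,-0.54]],[[2.15,-5.5,0],[0,0,-0.6]],[[2.18,-6.1,0],[0,0,-0.66]],[[2.17,-6.7,0],[0,0,-0.72]]])

```text
time: 12.02
eef_pos: [0.6834, 0.0718, 0.1218]
tool_rot: [180.0, -0.2, -2.0]
contact_force: [4.3, -1.4, 2.7]
grip_width: 0.015
```

Call:
carry_out(steps=[[[0,0,0],[0,0,0]],[[0,0,0],[0,0,0]],[[0,0,0],[0,0,0]]])

```text
time: 12.4
eef_pos: [0.6835, 0.0721, 0.1218]
tool_rot: [180.0, -0.2, -1.9]
contact_force: [5.4, -1.9, 2.1]
grip_width: 0.0149
```

```bash
python3 - <<'E'
from h import *
s=r.get_state(); print(s['eef_pos'],s['tool_rot'],s['contact_force'])
for n in ("scene","side","wrist"):
    im=vision.snapshot(n)[:,:,::-1]
    cv2.imwrite(f"pics/{n}6raw.png",im)
    if n=="scene": im=cv2.resize(im[200:360,240:430],None,fx=3.7,fy=3.7,interpolation=2)
    if n=="side": im=cv2.resize(im[160:300,235:380],None,fx=4,fy=4,interpolation=2)
    cv2.imwrite(f"pics/{n}6.png",im)
E
```

```text
[0.68345749 0.0720769  0.12184596] [179.99597362  -0.23419407  -1.8783851 ] [ 5.35987701 -1.94136925  2.12696534]
```

View pics/scene6.png

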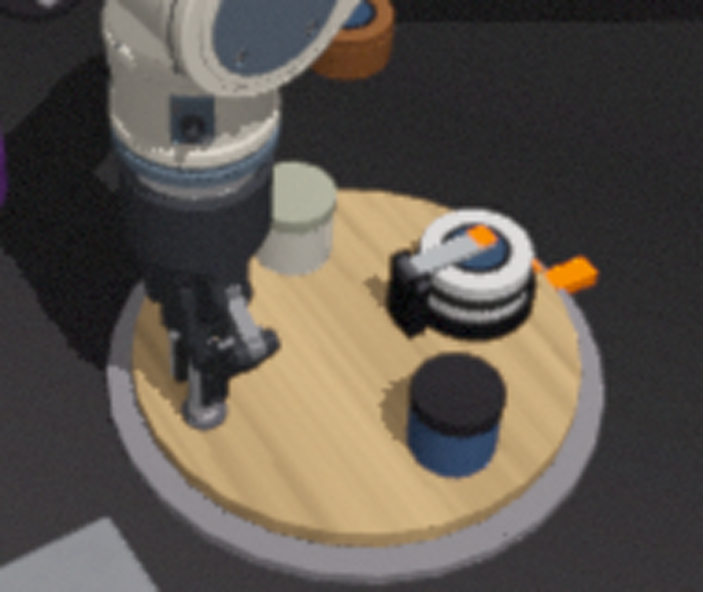

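View pics/side6.png

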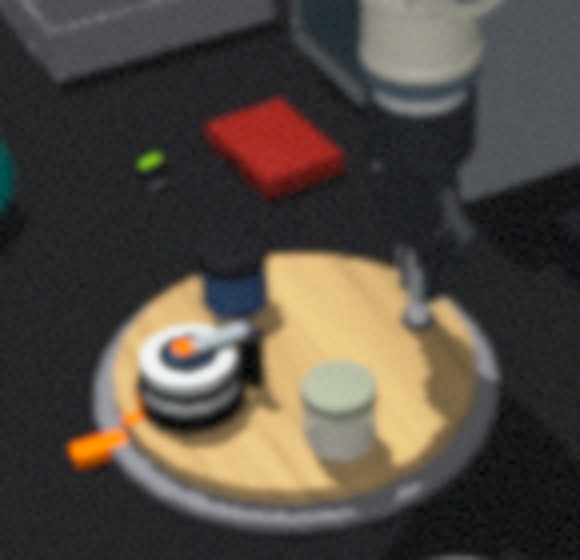

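View pics/wrist6.png

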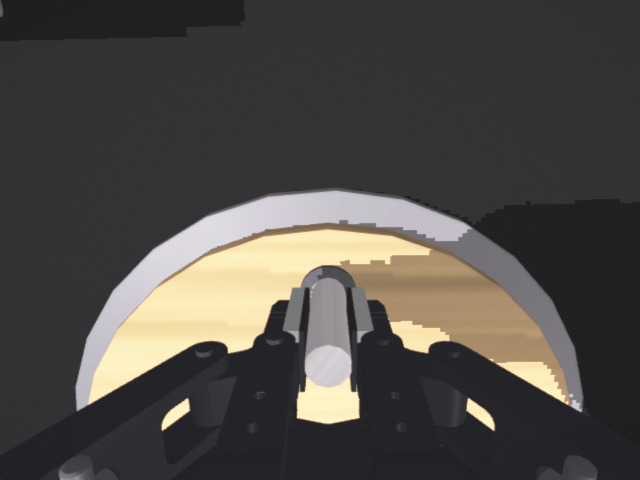

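```bash
python3 - <<'E'
from h import *
C=np.array([.5816,.0757])
for n,box in (("scene",(370,255,410,290)),("side",(245,255,275,285))):
    im=cv2.imread(f"pics/{n}6raw.png"); hsv=cv2.cvtColor(im,cv2.COLOR_BGR2HSV)
    org=cv2.inRange(hsv,(3,150,120),(20,255,255)); k,l,s,cc=cv2.connectedComponentsWithStats(org)
    for i in range(1,k):
        if s[i,4]>3 and 240<cc[i][0]<410 and 230<cc[i][1]<300: print(n,s[i],cc[i].round(1),onz(n,cc[i],.026)[0].round(4),onz(n,cc[i],.01)[0].round(4))
    x0,y0,x1,y1=box; cv2.imwrite(f"pics/{n}6z.png",cv2.resize(im[y0:y1,x0:x1],None,fx=15,fy=15,interpolation=0))
    for a in(176.6,178):
        d=np.array([np.cos(np.radians(a)),np.sin(np.radians(a))]); print(n,a,proj(n,[*(C+.125*d),.026]).round(1),proj(n,[*(C+.15*d),.01]).round(1))
E
```

```text
scene [367 261   7   5  25] [369.8 263.1] [0.4642 0.0402 0.026 ] [0.4534 0.0284 0.01  ]
scene [387 269  15  10 100] [394.1 273.7] [0.4378 0.0949 0.026 ] [0.4264 0.0843 0.01  ]
scene [384 271   2   3   6] [384.5 272. ] [0.4529 0.0797 0.026 ] [0.4418 0.0687 0.01  ]
scene 176.6 [[384.  273.6]] [[392.3 274.7]]
scene 178 [[383.3 272.7]] [[391.3 273.7]]
side [278 245   5   4  13] [280.1 246.4] [0.5182 0.1275 0.026 ] [0.5252 0.1457 0.01  ]
side [252 259  20  18 116] [260.6 269.6] [0.4305 0.0647 0.026 ] [0.4358 0.0816 0.01  ]
side 176.6 [[266.7 262.4]] [[258.8 269.4]]
side 178 [[267.1 263.1]] [[259.3 270.2]]
```

```bash
python3 -c "
import cv2,numpy as np
a=cv2.imread('pics/scene6z.png');b=cv2.imread('pics/side6z.png');o=np.zeros((525,1050,3),np.uint8);o[:a.shape[0],:600]=a;o[:450,600:1050]=b;cv2.imwrite('pics/z6.png',cv2.resize(o,(800,400)))"
```

```text
(no output)
```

View pics/z6.png

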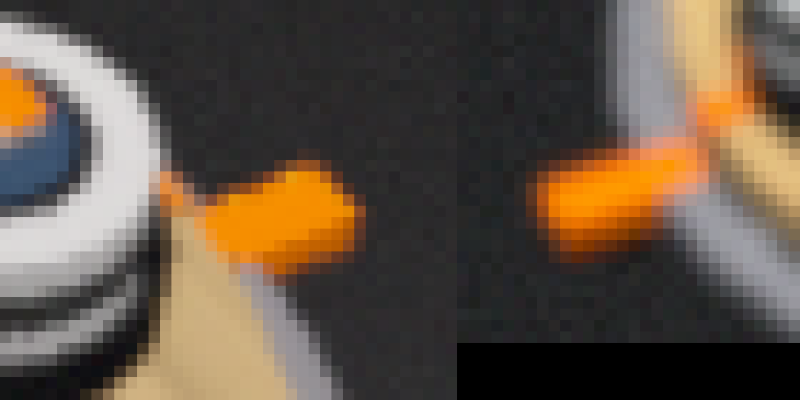

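The mark and pointer are nearly in line. By the measured TCP about 1.4° is left, roughly 3 mm at the mark, so one small trim and then settle.

Call:
carry_out(steps=[[[0,-0.12,0],[0,0,-0.012]],[[0,-0.25,0],[0,0,-0.024]],[[0,-0.25,0],[0,0,-0.024]],[[0,-0.25,0],[0,0,-0.024]],[[0,-0.25,0],[0,0,-0.024]],[[0,-0.25,0],[0,0,-0.024]]])

```text
time: 13.3
eef_pos: [0.6834, 0.0696, 0.1218]
tool_rot: [-180.0, -0.2, -3.3]
contact_force: [5.3, -1.7, 2.3]
grip_width: 0.0152
```

```bash
python3 - <<'E'
from h import *
s=r.get_state(); print(s['eef_pos'],s['tool_rot'],s['contact_force'],s['grip_width'])
p=s['eef_pos'][:2]-[.5816,.0757]; print(np.degrees(np.arctan2(p[1],p[0])))
o=[]
for n,(x0,y0,x1,y1) in (("scene",(340,240,410,310)),("side",(240,225,310,295))):
    im=vision.snapshot(n)[:,:,::-1]
    o.append(cv2.resize(im[y0:y1,x0:x1],(400,400),interpolation=0))
cv2.imwrite("pics/z7.png",np.hstack(o)); print(r.get_state()['eef_pos'])
E
```

```text
[0.68335792 0.06964683 0.12180067] [-179.99796734   -0.21902327   -3.25263768] [ 5.26442881 -1.7353042   2.34954696] 0.015195606564523975
-3.404284405116711
[0.68337963 0.06962999 0.12183153]
```

View pics/z7.png

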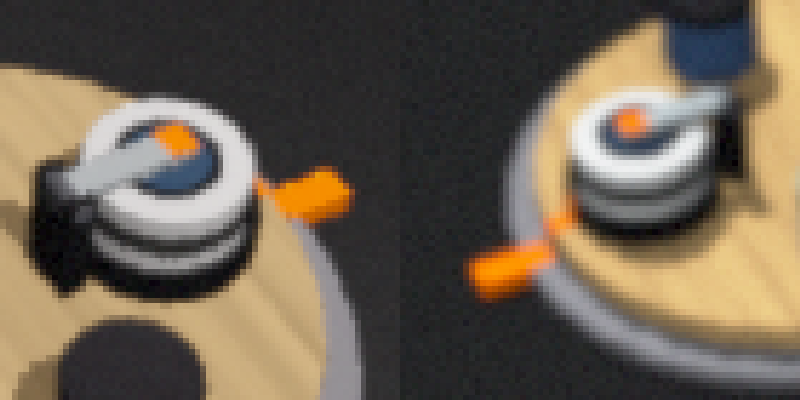

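```bash
python3 - <<'E'
from h import *
print("clip end",tri("scene",(369.8,263.1),"side",(280.1,246.4)))
# teleconverter top ring centre (z=.066) and post-consistent height bias
S=lambda x,y:(x/5.714+340-.4,y/5.714+240-.4); D=lambda x,y:((x-400)/5.714+240-.4,y/5.714+225-.4)
print("tc top",tri("scene",S(170,152),"side",D(644,133)))
u=np.radians(176.6); print("expected",np.array([.5816,.0757])+.08*np.array([np.cos(u),np.sin(u)]))
E
```

```text
clip end (array([0.49691954, 0.07471493, 0.07311617]), np.float64(0.0017350756291289531))
tc top (array([0.5008247 , 0.07561626, 0.06600731]), np.float64(0.006372859946229714))
expected [0.50174081 0.08044451]
```

Everything is consistent: clip end at 73 mm (level), teleconverter upright in its cup, mark on the pointer line and post held. Handing in.

```bash
python3 - <<'E'
from h import *
print(r.job_done()); s=r.get_state(); print(s['time'],s['eef_pos'],s['grip_width'],s['joint_vel'])
E
```

```text
the job is handed in; nothing more can be done
None
the job is handed in; nothing more can be done
```

I pressed the clip down over the teleconverter and turned the turntable about 83° clockwise by its post. I then handed the job in with the gripper still holding the post. The hand-in gave no verdict.

**Last checks:**
- **Clip:** it met its stop at about 10 N with the fingertips at 73 mm. After the turn its end triangulated to 73 mm, against 74 mm for fully level.
- **Alignment:** the tool puts the post at −3.4° about the axis, which is where the pointer measurement puts it when lined up. My two wrist-camera pointer readings differed by about 0.7°, or roughly 1.5 mm at the mark. Both fixed cameras show the orange mark running into the pointer.
- **Grip:** the jaws read 15 mm on the 16 mm post with 50 N commanded. The tool was still across the last pictures, to about 0.03 mm.
- **Teleconverter:** it looks upright in its cup. My final hand-picked position for it was about 5 mm off the expected seat sideways, with a 6 mm gap between the two cameras' rays, so that reading is weak.
- **Other gear:** I did not measure it again at the end. The arm's path kept clear of it and I saw no sign that anything had moved.

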